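# Press the hold-down bar and push the reel sled home

### The arm

A 7-joint arm with a two-finger parallel gripper is mounted at the origin on the work surface. World frame = base frame: x ahead of the robot, y to its left, z up, the work surface at z = 0. Lengths are in m, angles in rad, forces in N, time in s.
With the tool pointing down it reaches from about 0.425 to 0.95 m from the base axis. Payload 16.7 kg.
Tool frame: the origin (TCP) lies on the centre line of the jaws, within the pads' length; the fingertips stand 25 mm ahead of it and the grasp point (between the pads) lies 6 mm ahead of it (r.nose_length is the z of the fingertips in the tool frame, in m); z points along the fingers, y is the line along which they close (so a half turn about z gives the same grasp; the last joint's range is limited). The gripper opens to 94 mm and grips with 3 to 60 N. Pads are 16 mm wide; open, the fingers measure 119 mm over their backs; the gripper's body (75 mm by 177 mm) begins 78 mm behind the grasp point.
Start: joints at [1.119, 0.426, 0.074, 1.606, -0.034, 1.111, -0.067], TCP at [0.201, -0.644, 0.23] pointing down, gripper open.
Joint ranges: [-2.85, 2.85], [-0.5, 2.14], [-1.23, 1.37], [0.21, 2.46], [-1.02, 4.16], [0.16, 2.05], [-2.73, 2.73]. Speed limits (rad/s): [1.89, 1.89, 2.39, 2.39, 3.01, 3.01, 3.01].

### API

Orientations are given as a unit quaternion [w, x, y, z].
In Python, from plant import r, optics gives the robot as it stands. The module is installed in compiled form; this text tells all that it offers.
- The arm moves only by the tool arm_command, never from a script. Its argument "deltas" is a list of rows, each a list of 2 entries, a list of its own where there are three numbers: the shift along the world's x, y, z in m, then the turn, a rotation vector about the world's x, y, z in rad. In form: [[[x, y, z], [rx, ry, rz]], ...]. A call has 1 to 12 rows; each row shifts and turns the commanded pose from where the row before left it; what a row does not reach is not made up. A row lasts 1/8 s, in which the tool goes at most 62.5 mm and 10.7 degrees, less where a joint would pass 70% of its speed; a pose out of reach is approached as far as the arm can. A call with a gripper value outside its range is refused whole. "gripper" is the finger opening in m, from 0 to 0.094, set as the call begins (left out, the last holds). The fingers move at their own pace and stop on an object; the grip force is fixed at half the most. Time passes only in rows, so rows that do not move let the fingers close. It gives the time, the measured TCP pose, the force, the opening and the grip force at its end, in the units of the state.
- r.read_state(): the state, without advancing time (a new reading comes with each control period).
- optics.grab_frame(name): name is "scene" or "top" or "wrist"; returns the picture (384x512x3 uint8, red, green, blue); there is no depth.
- optics.camera_params(name): a dict with "mtx" (3x3 intrinsics, pixels), "eye" and "attitude" of the camera in the world; the wrist camera has in their place "T_tool_cam" (4x4, takes a point from camera to tool coordinates, whose origin is the TCP and whose axes are the flange's). Camera axes: x right, y up, looking along -z (the intrinsics and any distortion apply to the point x, -y, -z); pixel columns grow to the right and rows downward; lengths in m; the calibration is good to about 2 mm. The wrist camera is an equidistant fisheye: a pixel r from the principal point sees the ray r / f radians off the axis. A picture is of the moment at which its call begins: read the wrist's pose just before it. camera_params takes no time and is no camera call.
- r.close_job(): hands the job in; it is judged then, once.
The state is a dict: "time": time; "qpos": joint angles; "qd": joint speeds; "tau": joint torques, N m; "tool_pos": TCP position; "orientation": TCP orientation; "contact_force": force on the tool from outside, world axes, zero at the start; "moment": the same for the moment, N m; "width": finger opening in m; "finger_force": force on a finger pad.
Only numpy, scipy, OpenCV 4.12 (cv2) and the standard library are available. Lean on these libraries where they do the work, as an engineer would, in place of code of your own. Each camera call takes 0.05 s, during which the arm holds its last target. There are 200 camera calls.

### The job

The fishing reel lies on a black sled in a short aluminium slide, and a pin on a sprung steel bar blocks its way to the end stop. Press the bare tail of the bar all the way down with a fingertip and, keeping it pressed, push the sled from behind past the pin up to the end stop; then let go so that the pin springs up through the sled's window and locks it. Only press and push: do not lift, tip or carry anything, and leave the lures, the clipper and the other things on the bench where they are.

Things in the scene. Friction and masses are not known exactly. Their poses are not given: they have to be found in the camera images.
- base: the fixed aluminium slide, 265 x 92 mm. Its +x is the push direction (the robot's +y, give or take 40 degrees), z up. Origin on the bench, on the centre line; the 8 mm base plate runs from x = -160 to +105 mm. Side guides at y = +-36 to +-44 mm, 18 mm high, x = -88 to +82 mm. The end stop, 48 mm high, has its face at x = +82 mm
- sled: loose black sled, 0.8 kg, 110 x 68 mm (x from -55 to +55), axes as the slide's, with an aluminium reel fixed flat on it (68 mm across, top 68 mm above the bench, crank knob 78). Origin: middle of its length, underside of its runners, 8 mm above the bench. Deck 32 to 40 mm above the bench; the bar runs freely under it. Home (nose on the stop): origin at x = +27 mm of the slide
- window (a point): middle of the window in the deck, 33 mm ahead of the sled's origin, at the deck's top: 16 mm long, 18 mm wide, behind a front crosspiece 14 mm long which forms the nose. At the start the nose is 5 to 20 mm short of the pin; at home the window is over the pin
- push_face (a point): middle of the rear face of the sled's upright push plate, 55 mm behind the sled's origin: a plane face looking to -x, 60 mm wide, from 40 to 66 mm above the bench (the deck's edge continues it down to 32 mm). Push here. At home it is at x = -28 mm of the slide
- bar_tail (a point): top of the rear end of the sprung steel bar, at x = -150 mm of the slide. The bar is a flat strip 36 mm wide, x = -150 to +68 mm, running under the sled; its top is 30 mm above the bench when up, 20 mm fully pressed. Press it anywhere on the bare part behind the sled (76 to 91 mm long at the start); it stays level, and a finger may slide along it
- pin_top (a point): top of the locking pin, 8 mm long by 10 mm wide, standing 9 mm up from the bar at x = +60 mm in the slide's frame. Bar up: the pin reaches 39 mm above the bench and blocks the deck (underside 32 mm); bar fully pressed: 29 mm, the deck passes over
- bar (a joint): how far the bar is pressed: 0 = up, 0.010 m = fully down against its stop; the pin clears the deck from 0.007. The spring takes about 1.2 N to start and 2.7 N when fully down; released, it comes up by itself unless the front crosspiece is over the pin
- lure_a: balsa lure, 85 x 20 mm, lying on the bench beside the slide, to be left alone; origin under its middle
- lure_b: balsa lure, 70 x 22 mm, lying beside the slide, to be left alone; origin under its middle
- lure_c: balsa lure, 100 x 18 mm, lying beside the slide, to be left alone; origin under its middle
- clipper: white plastic line clipper, 62 x 16 x 12 mm, lying beside the slide, to be left alone; origin under its middle
- jar: closed glass jar, 64 mm across, 75 mm high, at the back left, to be left alone; origin under its middle
- spool: grey spare spool, 68 mm across, 32 mm high, on the left, to be left alone; origin under its middle
- driver: screwdriver lying on the right, to be left alone
Not all that is in view belongs to the job. Of the things that look like the sled, the middle-sized one is meant.

How it is judged:
On the way, in this order (a step that is already met when the one before it is completed fails the run):
1. the fingers hold the bar down while the sled is still short of the pin (value of joint bar above 0.007 m and contact force between the fingers and bar above 0.3 N and x of sled in the frame of base below 0.0035 m), for 0.1 s.
2. with the fingers still holding the bar down, the sled's nose has passed over the pin (value of joint bar above 0.0065 m and contact force between the fingers and bar above 0.3 N and x of sled in the frame of base above 0.006 m), for 0.05 s.
At the end, for the whole second after the job is handed in: the sled lies flat in the slide at the end stop (origin at 27 mm in the slide's frame, no more than 6 mm short of it), at rest, and the bar is fully up again (pressed less than 2 mm), its pin standing in the sled's window (x of sled in the frame of base between 0.021 and 0.03 m and z of sled in the frame of base between 0.005 and 0.011 m and angle between sled's own z axis and vertical below 0.05 rad and angle between the x axis of sled and the x axis of base, either way round below 0.1 rad and value of joint bar below 0.002 m and linear speed of sled below 0.01 m/s); the robot touches nothing.
It fails at once if the sled is lifted by more than 10 mm or tipped by more than 14 degrees (z of sled in the frame of base above 0.018 m or angle between sled's own z axis and vertical above 0.25 rad).
It fails at once if a lure, the clipper, the jar, the spool or the screwdriver is moved by more than 20 mm (distance of any of lure_a, lure_b, lure_c, clipper, jar, spool, driver from where it was at the start of the episode above 0.02 m).
It also fails if it takes over 35 s, if anything falls off the work surface, if the arm or the gripper's body presses on something with over 40 N, if the wrist force passes 120 N, or if a joint passes its speed limit or range.

## Working session

There is one attempt and no reset: what is moved stays moved. The work goes in short steps, Python scripts to look and compute and a tool call to move; the robot and the scene stay as the last step left them, time stands still between calls to the robot, and variables do not carry over. Pictures are saved under pics/ and viewed, at most 10 in all, crops included, and the job is handed in when it is done.

Besides the shell and the picture viewer there is one more tool, called after "Emit:" as name([rows], argument=value, ...), one row to a line, values as JSON. arm_command: Moves the arm, as the interface text tells. Its arguments: {"type":"object","properties":{"deltas":{"type":"array"},"gripper":{"type":"number"}},"required":["deltas"]}

```bash
mkdir -p pics; python3 - <<'E'
from plant import r, optics
import cv2
for n in ("top","scene"):
    p=optics.camera_params(n); print(n,p)
    cv2.imwrite(f"pics/{n}0.png",cv2.resize(optics.grab_frame(n)[:,:,::-1],(800,600),interpolation=cv2.INTER_CUBIC))
print(optics.camera_params("wrist")); print(r.read_state(), r.nose_length)
E
```

```text
top {'mtx': array([[478.56395838,   0.        , 255.10911784],
       [  0.        , 478.56395838, 192.28709594],
       [  0.        ,   0.        ,   1.        ]]), 'eye': array([ 0.36293528, -0.0135462 ,  1.34750936]), 'attitude': array([ 0.71359586,  0.04620724, -0.03993359, -0.6978905 ])}
scene {'mtx': array([[349.97217415,   0.        , 257.29720241],
       [  0.        , 349.97217415, 189.60809009],
       [  0.        ,   0.        ,   1.        ]]), 'eye': array([0.88440774, 0.43470595, 0.96591779]), 'attitude': array([0.34119215, 0.09482232, 0.26074418, 0.8981142 ])}
{'mtx': array([[297.31863964,   0.        , 257.33461432],
       [  0.        , 297.31863964, 192.78839148],
       [  0.        ,   0.        ,   1.        ]]), 'T_tool_cam': array([[-4.92221997e-05,  9.70931230e-01,  2.39358611e-01,
         6.97175340e-02],
       [ 9.99999980e-01,  9.24870065e-07,  2.01890432e-04,
         1.36743376e-04],
       [ 1.95800350e-04,  2.39358616e-01, -9.70931210e-01,
        -1.52703735e-01],
       [ 0.00000000e+00,  0.00000000e+00,  0.00000000e+00,
         1.00000000e+00]])}
{'time': 0.1, 'qpos': array([ 1.1185089 ,  0.42665826,  0.0738636 ,  1.60648806, -0.03408314,
        1.11079365, -0.06712066]), 'qd': array([ 0.00316585, -0.00258858, -0.00107357, -0.00011386,  0.00087322,
       -0.0010635 ,  0.00077144]), 'tau': array([ 7.88984355e-03, -9.37476110e+01,  3.67615879e+00, -4.55053425e+01,
       -4.86392097e-02,  1.67906634e-02, -1.09119907e-05]), 'tool_pos': array([ 0.20113972, -0.64398323,  0.22987766]), 'orientation': array([-5.28628396e-04,  9.88565676e-01,  1.50789949e-01, -1.28338575e-04]), 'contact_force': array([ 0.63279471, -0.07438633,  0.46870008]), 'moment': array([0.01434918, 0.01503328, 0.02918663]), 'finger_force': 0.0, 'width': 0.09390141526400324} 0.025
```

View pics/top0.png

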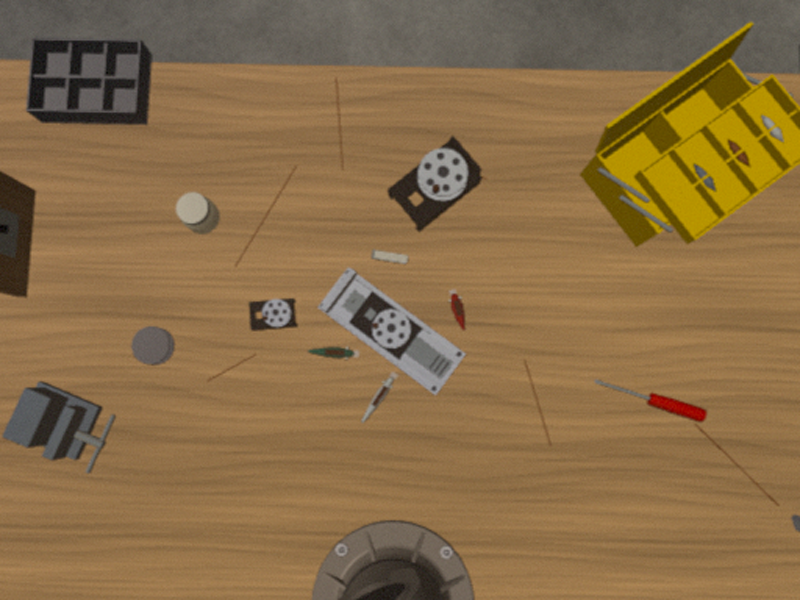

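View pics/scene0.png

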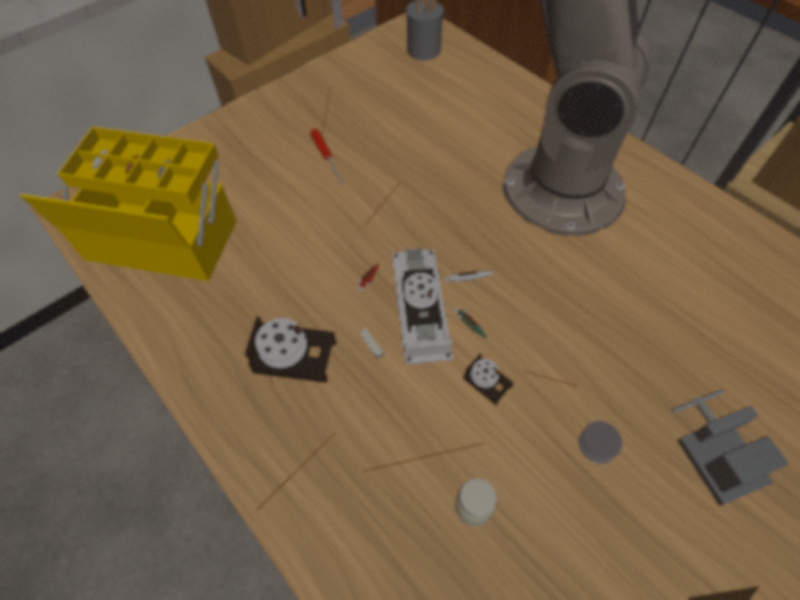

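The sled-like things in the top view are the big one at (437,183), the small one at (273,314), and the middle-sized one in the aluminium slide at (390,325). The last one is meant: it is the middle size and lies in the slide. The push direction is up-left in the picture, and the end stop is near (340,287).

```bash
python3 - <<'E'
from plant import r, optics
import cv2
im=optics.grab_frame("top")[:,:,::-1]
c=im[165:260,195:305]  # origin col195,row165
cv2.imwrite("pics/crop1.png",cv2.resize(c,None,fx=6,fy=6,interpolation=cv2.INTER_CUBIC))
E
```

```text
(no output)
```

View pics/crop1.png

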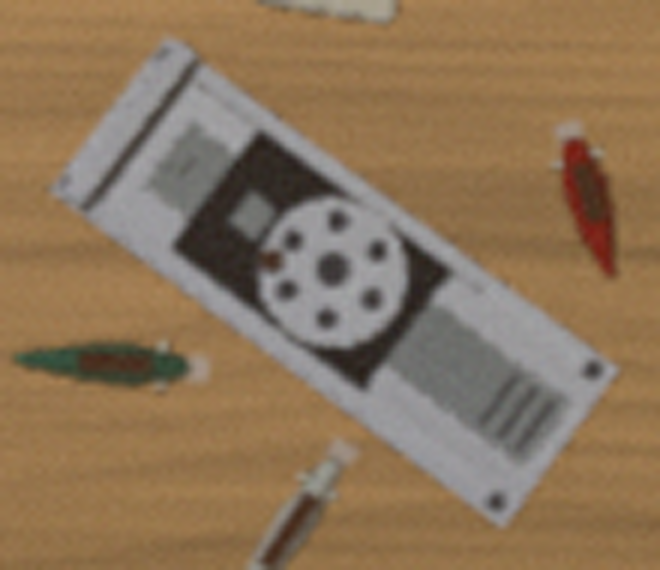

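The crop shows the slide's rear corners at (619,370) and (503,525), and the end-stop outer corners at (170,40) and (52,190). The bar's tail edge runs (567,398)–(520,462), the push plate's rear edge (447,272)–(368,388), and the nose (258,130)–(175,245).

```bash
cat > h.py <<'E'
from plant import r, optics
import numpy as np, cv2
from scipy.spatial.transform import Rotation as R
def ray(name,u,v,z):
    p=optics.camera_params(name);K=p["mtx"];q=p["attitude"]
    d=R.from_quat(np.roll(q,-1)).apply([(u-K[0,2])/K[0,0],-(v-K[1,2])/K[1,1],-1])
    e=p["eye"];return e+d*(z-e[2])/d[2]
def crop(x,y,z,o=(195,165),f=6): return ray("top",(x+.5)/f-.5+o[0],(y+.5)/f-.5+o[1],z)
E
python3 - <<'E'
from h import *
from scipy.optimize import least_squares
L=[((619,370),.008,(-.160,-.046)),((503,525),.008,(-.160,.046)),((170,40),.048,(.105,-.046)),((52,190),.048,(.105,.046)),((543,430),.030,(-.150,0))]
P=np.array([crop(*a,z)[:2] for a,z,_ in L]);M=np.array([m for *_,m in L])
f=lambda s:(s[:2]+M@np.array([[np.cos(s[2]),np.sin(s[2])],[-np.sin(s[2]),np.cos(s[2])]])-P).ravel()
s=least_squares(f,[.4,0,1]).x
print(s,np.degrees(s[2]),f(s).reshape(-1,2)*1e3)
c,n=np.cos(s[2]),np.sin(s[2]);Rm=np.array([[c,n],[-n,c]])
for a,z in [((447,272),.066),((368,388),.066),((258,130),.04),((175,245),.04)]: print(Rm@(crop(*a,z)[:2]-s[:2]))
for x in(-.125,-.1,-.027): print(x,s[:2]+Rm.T@[x,0])
print("yaw tool y", np.degrees(np.arctan2(*R.from_quat(np.roll(r.read_state()["orientation"],-1)).as_matrix()[[1,0],1])))
E
```

```text
[0.48689338 0.03405881 0.96282495] 55.16580630712907 [[-0.65708034 -2.49733176]
 [-3.33500525 -2.72715013]
 [ 6.24665848  4.24727451]
 [ 1.12489896  5.12714172]
 [-3.37947185 -4.14993435]]
[-0.06791505 -0.03025005]
[-0.0698986   0.03244099]
[ 0.04152548 -0.03420871]
[0.04072785 0.03089103]
-0.125 [ 0.41549294 -0.06854225]
-0.1 [ 0.42977302 -0.04802204]
-0.027 [0.47147088 0.01189698]
yaw tool y -72.65486983181053
```

Emit:
arm_command([
  [[0.022, 0.045, 0], [0, 0, 0.06]],
  [[0.022, 0.045, 0], [0, 0, 0.06]],
  [[0.022, 0.045, 0], [0, 0, 0.06]],
  [[0.022, 0.045, 0], [0, 0, 0.06]],
  [[0.022, 0.045, 0], [0, 0, 0.06]],
  [[0.022, 0.045, 0], [0, 0, 0.06]],
  [[0.022, 0.045, 0], [0, 0, 0.06]],
  [[0.022, 0.045, 0], [0, 0, 0.06]],
  [[0.022, 0.045, 0], [0, 0, 0.06]],
  [[0.022, 0.045, 0], [0, 0, 0.06]],
  [[0.022, 0.045, 0], [0, 0, 0.06]],
  [[0, 0, 0], [0, 0, 0]],
], gripper=0)

```text
time: 1.65
tool_pos: [0.4445, -0.146, 0.2306]
orientation: [-0.0, 0.885, 0.466, 0.0]
contact_force: [-0.1, -0.4, 0.1]
width: 0.0002
finger_force: 0.0
```

Emit:
arm_command([
  [[-0.003, 0.034, -0.03], [0, 0, 0]],
  [[-0.005, 0.034, -0.03], [0, 0, 0]],
  [[-0.005, 0.033, -0.03], [0, 0, -0.006]],
  [[0, 0, -0.03], [0, 0, 0]],
  [[0, 0, -0.015], [0, 0, 0]],
  [[0, 0, 0], [0, 0, 0]],
])

```text
time: 2.4
tool_pos: [0.4298, -0.0489, 0.095]
orientation: [-0.0, 0.888, 0.46, -0.001]
contact_force: [-0.9, -0.0, 1.6]
width: 0.0004
finger_force: 0.0
```

```bash
python3 - <<'E'
from h import *
s=r.read_state();print(s["tool_pos"],s["orientation"],s["contact_force"])
cv2.imwrite("pics/w1.png",cv2.resize(optics.grab_frame("wrist")[:,:,::-1],(800,600),interpolation=cv2.INTER_CUBIC))
E
```

```text
[ 0.42978839 -0.04886493  0.09495501] [-4.92780182e-04  8.87987418e-01  4.59866893e-01 -7.36991355e-04] [-0.92911043 -0.04399906  1.60708947]
```

View pics/w1.png

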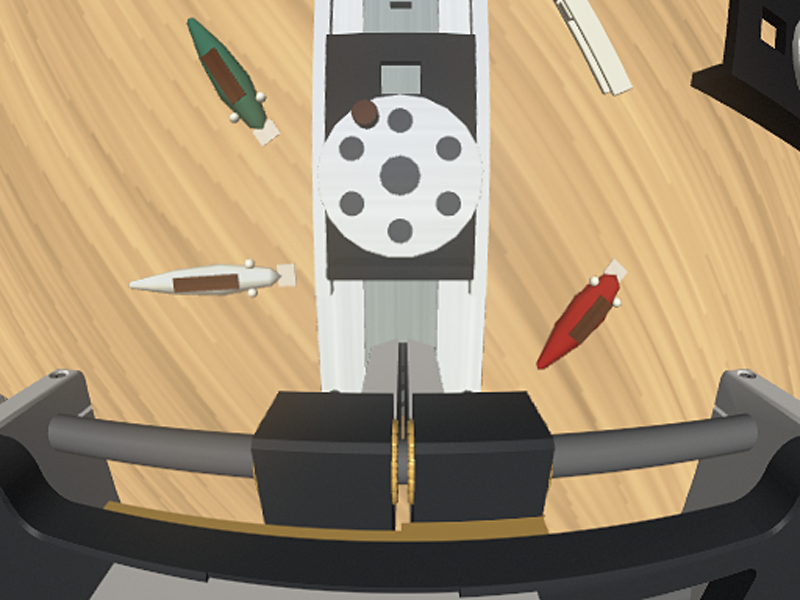

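The closed fingertips at (403,343) are centred over the bar (columns 364–440), behind the push plate edge at row 280. The slide runs vertically in the picture, so the yaw is right. Next I press.

Emit:
arm_command([
  [[0, 0, -0.02], [0, 0, 0]],
  [[0, 0, -0.015], [0, 0, 0]],
  [[0, 0, -0.005], [0, 0, 0]],
  [[0, 0, -0.005], [0, 0, 0]],
  [[0, 0, -0.004], [0, 0, 0]],
  [[0, 0, -0.001], [0, 0, 0]],
  [[0, 0, 0], [0, 0, 0]],
])

```text
time: 3.32
tool_pos: [0.4303, -0.0484, 0.0456]
orientation: [0.0, 0.888, 0.46, 0.0]
contact_force: [-1.0, -2.4, 2.5]
width: 0.0001
finger_force: 1.3
```

Emit:
arm_command([
  [[0, 0, -0.0015], [0, 0, 0]],
  [[0, 0, 0], [0, 0, 0]],
  [[0, 0, 0], [0, 0, 0]],
])

```text
time: 3.7
tool_pos: [0.4304, -0.0484, 0.0448]
orientation: [0.0, 0.888, 0.46, 0.0]
contact_force: [-7.4, -1.3, 26.0]
width: 0.0006
finger_force: 13.0
```

Emit:
arm_command([
  [[0.0029, 0.0041, 0.0004], [0, 0, 0]],
  [[0.0029, 0.0041, 0], [0, 0, 0]],
  [[0.0029, 0.0041, 0], [0, 0, 0]],
  [[0.0029, 0.0041, 0], [0, 0, 0]],
  [[0.0029, 0.0041, 0], [0, 0, 0]],
  [[0.0029, 0.0041, 0], [0, 0, 0]],
  [[0.0029, 0.0041, 0], [0, 0, 0]],
  [[0, 0, 0], [0, 0, 0]],
])

```text
time: 4.7
tool_pos: [0.4485, -0.0233, 0.0448]
orientation: [0.001, 0.888, 0.459, -0.003]
contact_force: [-15.4, -24.3, 32.9]
width: 0.0007
finger_force: 18.5
```

```bash
python3 - <<'E'
from h import *
s=r.read_state();print(s["tool_pos"],s["contact_force"])
cv2.imwrite("pics/w2.png",cv2.resize(optics.grab_frame("wrist")[:,:,::-1],(800,600),interpolation=cv2.INTER_CUBIC))
E
```

```text
[ 0.44849076 -0.02330546  0.04478132] [-15.41107641 -24.28990046  32.86493582]
```

View pics/w2.png

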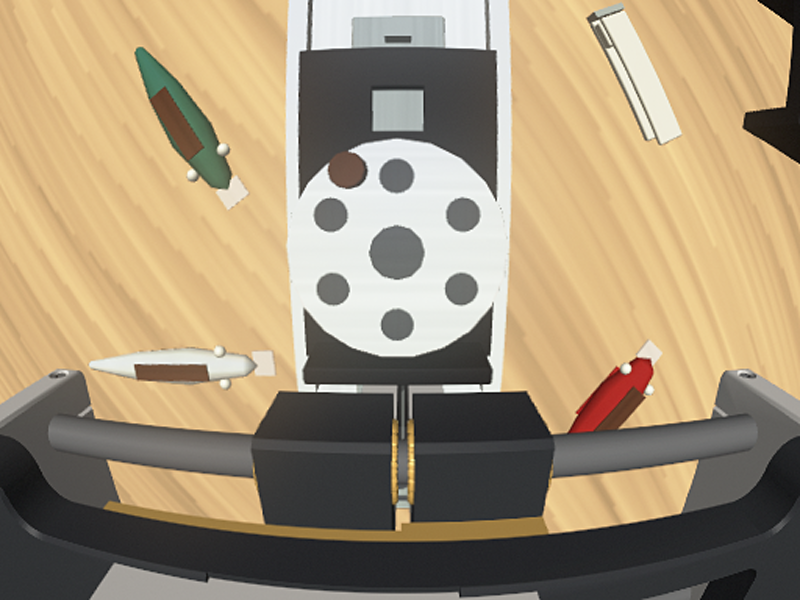

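Contact is made. The nose (row 50) is just short of the pin (398,39) and the bar is down. I'll ease the press slightly and continue.

Emit:
arm_command([
  [[0.0006, 0.0008, 0.0006], [0, 0, 0]],
  [[0.0023, 0.0033, 0], [0, 0, 0]],
  [[0.0023, 0.0033, 0], [0, 0, 0]],
])

```text
time: 5.12
tool_pos: [0.4542, -0.0145, 0.045]
orientation: [0.001, 0.888, 0.459, -0.002]
contact_force: [-10.2, -17.6, 17.4]
width: 0.0006
finger_force: 11.8
```

Emit:
arm_command([
  [[0.0023, 0.0033, 0], [0, 0, 0]],
  [[0.0023, 0.0033, 0], [0, 0, 0]],
  [[0.0023, 0.0033, 0], [0, 0, 0]],
  [[0.0023, 0.0033, 0], [0, 0, 0]],
  [[0.0023, 0.0033, 0], [0, 0, 0]],
  [[0, 0, 0], [0, 0, 0]],
])

```text
time: 5.88
tool_pos: [0.4657, 0.0019, 0.045]
orientation: [0.001, 0.888, 0.46, -0.002]
contact_force: [-9.5, -15.3, 17.5]
width: 0.0003
finger_force: 11.5
```

Emit:
arm_command([
  [[0.0017, 0.0025, 0], [0, 0, 0]],
  [[0.0017, 0.0025, 0], [0, 0, 0]],
  [[0, 0, 0], [0, 0, 0]],
])

```text
time: 6.25
tool_pos: [0.4678, 0.0049, 0.045]
orientation: [0.001, 0.889, 0.459, -0.004]
contact_force: [-18.8, -27.8, 31.8]
width: 0.0007
finger_force: 23.8
```

```bash
python3 - <<'E'
from h import *
cv2.imwrite("pics/w3.png",cv2.resize(optics.grab_frame("wrist")[:,:,::-1],(800,600),interpolation=cv2.INTER_CUBIC))
E
```

```text
(no output)
```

View pics/w3.png

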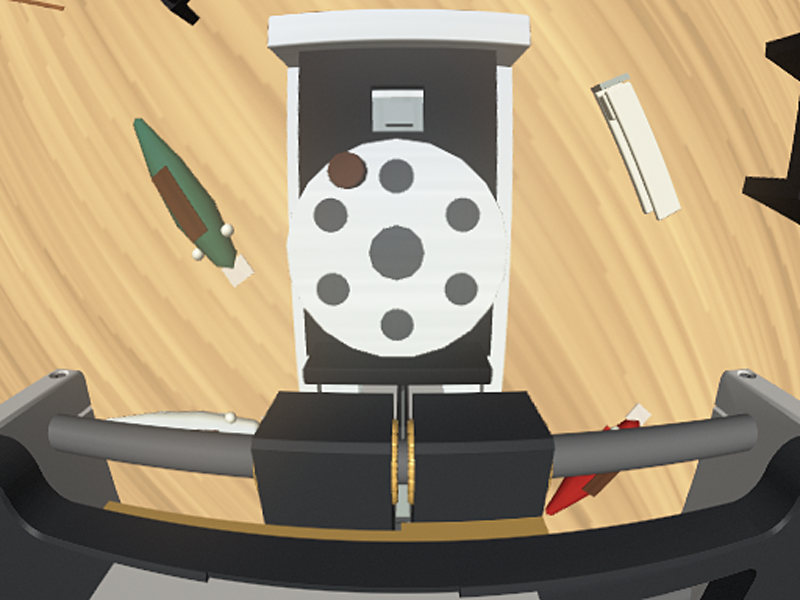

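The nose is against the end stop (row 50) and the pin shows in the window at (398,110). Next I back off and release.

Emit:
arm_command([
  [[-0.0017, -0.0025, 0.0005], [0, 0, 0]],
  [[-0.0023, -0.0033, 0.001], [0, 0, 0]],
  [[-0.0012, -0.0016, 0.004], [0, 0, 0]],
  [[-0.001, -0.001, 0.008], [0, 0, 0]],
  [[0, 0, 0.02], [0, 0, 0]],
  [[0, 0, 0.03], [0, 0, 0]],
  [[0, 0, 0.03], [0, 0, 0]],
  [[0, 0, 0], [0, 0, 0]],
  [[0, 0, 0], [0, 0, 0]],
])

```text
time: 7.42
tool_pos: [0.4642, 0.0008, 0.1383]
orientation: [0.0, 0.888, 0.46, -0.0]
contact_force: [0.0, -0.1, 0.4]
width: 0.0004
finger_force: 0.0
```

```bash
python3 - <<'E'
from h import *
s=r.read_state();print(s["tool_pos"],s["contact_force"])
cv2.imwrite("pics/w4.png",cv2.resize(optics.grab_frame("wrist")[:,:,::-1],(800,600),interpolation=cv2.INTER_CUBIC))
E
```

```text
[0.4641556  0.00084754 0.13833296] [ 0.00173518 -0.10336173  0.43325597]
```

View pics/w4.png

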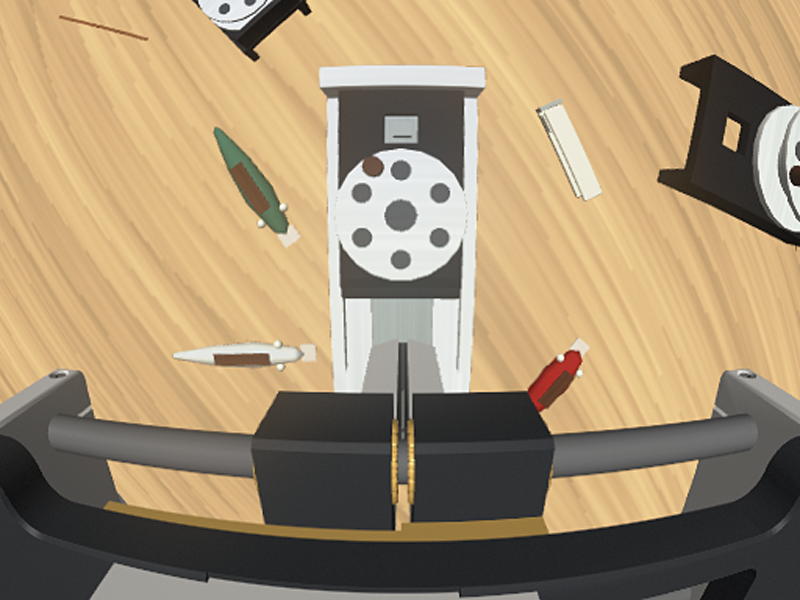

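The sled is home against the stop, the pin stands in the window at (401,130), the lures are in place and the tool is clear.

```bash
python3 -c "
from plant import r
print(r.close_job())"
```

```text
the job is handed in; nothing more can be done
None
```

The job is handed in: the last wrist picture showed the sled at the end stop with the pin in its window and the lures in view where they lay; the hand-in returned no verdict.

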